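# Index the locking condiment carousel and take out the slim jar

### The job

The slim spice jar stands one place to the left or right of the pointer on the rotary condiment carousel. Pull the sprung T-handle up to unlock the table, turn it smoothly and gently one place so that the slim jar comes to the pointer, and let the handle snap fully down into that place again; then take the slim jar off and stand it upright on the round cork mat. Leave the carousel locked there, keep the other things standing on it, and do not disturb the things around.

Things in the scene. Friction and masses are not known exactly. Their poses are not given: they have to be found in the camera images.
- turntable (a joint): Angle of the round table, rad: 0 at the start, positive counter-clockwise from above, limits +-3.14. Six places, every 60 degrees (1.047). In each the index pin drops into a notch and locks the table; with the handle up it turns easily (jerks topple the loose jars). Notch mouths slope: let go within 5 degrees of a place and the pin slides home; elsewhere it rests on the plate, the handle 12 mm up.
- lift_handle (a joint): Upward travel of the T-handle, m: 0 = fully down, pin locked in a notch; pin free of the notch above 0.012; upper stop 0.018. A spring pulls it down: about 7 N (weight included) to start lifting, 12 N at the top; it snaps back when let go.
- handle_grip (a point): Centre of the T-handle's level grip bar of light wood: 96 mm long, 16 wide, 22 high, on a steel rod on the table's axis; 172 mm above the worktop when locked. x runs along the bar, z up. Handle and table turn together about the vertical through this point. At the start the bar points along the line from the axis to the pointer.
- pointer_seat (a point): Fixed point 32 mm above the worktop, 95 mm from the table's axis towards the pointer: the centre of the place at the pointer. The pointer is a small bent steel finger on the base that stands up just outside the rim of the table, on the side nearer the robot, 163 mm from the axis.
- table_top (a point): Centre of the table's top face, on its axis. The table is a dark wood disc, 280 mm diameter, 8 mm thick, top 32 mm above the worktop; its six places are cork discs of 80 mm diameter on a circle of 95 mm radius. A steel sleeve of 25 mm diameter stands on its axis up to the handle.
- slim_jar: The slim spice jar with dark cap, 41 mm diameter, 105 mm tall, 0.11 kg, loose on the table one place (60 degrees) to the left or right of the pointer. Origin at the centre of its underside, z up.
- wide_jar: The wide jar with a broad lid, 65 mm diameter, 100 mm tall, loose on the table one place to the other side of the pointer. Origin at the centre of its underside.
- tin: Short food tin, 75 mm diameter, 58 mm tall, loose on the place that is at the pointer at the start. Origin at the centre of its underside.
- garlic: Garlic bulb, 60 mm, 59 mm tall, loose on the table two places from the pointer. Origin at the centre of its underside.
- tomato: Tomato, 65 mm, 66 mm tall, loose on the table two places from the pointer, on the other side. Origin at the centre of its underside.
- cork_mat: Round cork mat fixed on the worktop, 150 mm diameter, 8 mm thick. Origin at the centre of its underside.
- pepper_mill: Bystander: dark wooden pepper mill, 58 mm diameter, 170 mm tall, upright. Origin at the centre of its underside.
- small_bowl: Bystander: small white bowl, 94 mm diameter, 45 mm tall. Origin at the centre of its underside.
- lemon: Bystander: a lemon, 78 x 55 x 56 mm. Origin under its centre.
Things that resemble listed ones, but are neither listed nor needed, are in the scene too. There is more than one size of the slim_jar; the one meant has the size given above.

How it is judged (in metres and radians):
On the way, in this order (a step that is already met when the one before it is completed fails the run):
1. the T-handle is pulled up so that the pin leaves its notch (value of joint lift_handle above 0.009 m), for 0.1 s.
2. the slim jar stands at the pointer and the handle has snapped fully down in that place (horizontal distance between slim_jar and pointer_seat below 0.02 m and value of joint lift_handle below 0.003 m and (value of joint turntable between 0.987 and 1.107 rad or value of joint turntable between -1.107 and -0.987 rad)), for 0.3 s.
At the end, for the whole second after the job is handed in: Slim jar upright (6 deg), at rest within 60 mm of the mat centre; handle under 3 mm up; table 60 deg (within 3.5) from its start towards the slim jar's side (wide jar over 130 mm from pointer place); tin, wide jar, garlic, tomato on the table 60-130 mm from its axis (horizontal distance between slim_jar and cork_mat below 0.06 m and z of slim_jar in the frame of cork_mat between 0.005 and 0.012 m and angle between slim_jar's own z axis and vertical below 0.1 rad and linear speed of slim_jar below 0.02 m/s and value of joint lift_handle below 0.003 m and (value of joint turntable between 0.987 and 1.107 rad or value of joint turntable between -1.107 and -0.987 rad) and horizontal distance between wide_jar and pointer_seat above 0.13 m and height (world z) of tin between 0.02 and 0.05 m and horizontal distance between tin and table_top between 0.06 and 0.13 m and height (world z) of wide_jar between 0.02 and 0.05 m and horizontal distance between wide_jar and table_top between 0.06 and 0.13 m and height (world z) of garlic between 0.02 and 0.05 m and horizontal distance between garlic and table_top between 0.06 and 0.13 m and height (world z) of tomato between 0.02 and 0.05 m and horizontal distance between tomato and table_top between 0.06 and 0.13 m); the robot touches nothing.
It fails at once if the slim jar, the wide jar or the tin is tipped by more than 45 degrees (angle between any of slim_jar, wide_jar, tin's own z axis and vertical above 0.785 rad).
It fails at once if a bystander (pepper mill, small bowl, lemon) is moved by more than 40 mm (distance of any of pepper_mill, small_bowl, lemon from where it was at the start of the episode above 0.04 m).
It also fails if it takes over 54 s, if anything falls off the work surface, if the arm or the gripper's body presses on something with over 40 N, if the wrist force passes 120 N, or if a joint passes its speed limit or range.

### The arm

A 7-joint arm with a two-finger parallel gripper is mounted at the origin on a cart in front of the work surface, level with it; the furniture and walls round the work are solid. World frame = base frame: x ahead of the robot, y to its left, z up, the work surface at z = 0. Lengths are in m, angles in degrees, forces in N, time in s.
With the tool pointing down it reaches from about 0.425 to 0.875 m from the base axis. Payload 4.7 kg.
Tool frame: the origin (TCP) lies at the very end of the fingers, on their centre line; the grasp point (between the pads) lies env.hold_point_z behind it (env.hold_point_z is the distance from the TCP to the grasp point, in m); z points along the fingers, y is the line along which they close (so a half turn about z gives the same grasp; the last joint's range is limited). The gripper opens to 87 mm and grips with 3 to 60 N. Pads are 19 mm wide; open, the fingers measure 117 mm over their backs; the gripper's body (75 mm by 190 mm) begins 51 mm behind the grasp point.
Start: joints at [-72.875, 18.392, -4.016, 83.108, 1.295, 78.541, -3.26], TCP at [0.183, 0.624, 0.223] pointing down, gripper open.
Joint ranges: [-163.93, 163.93], [-17.29, 119.83], [-79.2, 71.16], [3.27, 140.29], [-89.18, 269.18], [5.43, 117.66], [-154.24, 154.24]. Speed limits (degrees/s): [147.25, 147.25, 180, 180, 180, 180, 180].

### API

Orientations are given as [roll, pitch, yaw] about the fixed x, y, z axes, in that order (R = Rz(yaw) Ry(pitch) Rx(roll)).
In Python, from cell import env gives the robot as it stands.
- The arm moves only by the shell command python3 -m jog 'ROWS' [FORCE]. ROWS is JSON, a list of rows, each an object with "dp": the shift along the tool's x, y, z in cm, a list of three; "twist": the turn about the tool's z in degrees; "fingers": the opening, from 0 (shut) to 1 (fully open). A call has 1 to 8 rows; each row is the pose to reach, as a shift and turn from the pose commanded when the call began, along the tool's axes at that moment; what a row does not reach only later rows make up. A row lasts 1/8 s, in which the tool goes at most 62.5 mm and 10.7 degrees, less where a joint would pass 70% of its speed; a pose out of reach is approached as far as the arm can. A call with a gripper value outside its range is refused whole. The fingers move at their own pace and stop on an object; FORCE is the grip in N (left out, the last holds). Time passes only in rows, so rows that repeat a pose let the fingers close. It gives the time, the measured TCP pose, the force, the opening and the grip force at its end, in the units of the state.
- env.get_obs(): the state, without advancing time (a new reading comes with each control period).
- env.read_camera(name): name is "side" or "top" or "wrist"; returns a dict with "pixels" (400x640x3 uint8, blue, green, red), "depth" (400x640 float32, m along the optical axis (not along the pixel's ray), 0 where there is no reading), "fx", "fy", "cx", "cy" (pixels), "k1" (the pictures are not rectified: a ray, as slopes to the right and down, at radius r is drawn at 1 + k1 r^2 times it, then the intrinsics apply), "rvec" (rotation vector, rad) and "tvec" (3), from world to camera coordinates, as OpenCV has them. Camera axes: x right, y down, z forward; pixel columns grow to the right and rows downward; lengths in m; the calibration is good to about 2 mm. A picture is of the moment at which its call begins.
- env.sign_off(): hands the job in; it is judged then, once.
The state is a dict: "time_s": time; "qpos": joint angles; "joint_velocities": joint speeds; "effort": joint torques, N m; "tool_pos": TCP position; "tool_rot": TCP orientation; "force": force on the tool from outside, world axes, zero at the start; "wrist_torque": the same for the moment, N m; "grip_width": finger opening in m; "grasp_force": force on a finger pad.
Only numpy, scipy, OpenCV 4.12 (cv2) and the standard library are available. Lean on these libraries where they do the work, as an engineer would, in place of code of your own. Each camera call takes 0.05 s, during which the arm holds its last target. There are 200 camera calls.

## Working session

There is one attempt and no reset: what is moved stays moved. The work goes in short steps, Python scripts to look and compute and a shell command to move; the robot and the scene stay as the last step left them, time stands still between calls to the robot, and variables do not carry over. Pictures are saved under pics/ and viewed, at most 10 in all, crops included, and the job is handed in when it is done.

```bash
mkdir -p pics; ls
cat > h.py <<'E'
import numpy as np, cv2
from cell import env
def cam(n):
    c=env.read_camera(n); c['R']=cv2.Rodrigues(np.array(c['rvec'],float))[0]; c['t']=np.array(c['tvec'],float).ravel(); return c
def cloud(c):
    v,u=np.mgrid[0:400,0:640].astype(float)
    x=(u-c['cx'])/c['fx']; y=(v-c['cy'])/c['fy']
    k=c['k1']; sx,sy=x.copy(),y.copy()
    for _ in range(10):
        f=1+k*(sx**2+sy**2); sx,sy=x/f,y/f
    d=c['depth']; P=np.stack([sx*d,sy*d,d],-1)
    W=(P-c['t'])@c['R']; W[d<=0]=np.nan
    rays=np.stack([sx,sy,np.ones_like(sx)],-1)@c['R']
    return W,rays,-c['R'].T@c['t']
E
python3 - <<'E'
from h import *
print(env.hold_point_z, env.get_obs())
for n in ['top','side']:
    c=cam(n); cv2.imwrite(f'pics/{n}0.png',c['pixels']); np.savez(f'{n}0.npz',**c)
    print(n,cloud(c)[2],c['fx'],c['k1'],(c['depth']>0).mean())
E
```

```text
pics
0.0187 {'time_s': 0.0, 'qpos': array([-72.87521364,  18.43901952,  -4.01798611,  83.17306059,
         1.29624079,  78.54072318,  -3.2610659 ]), 'joint_velocities': array([ 0.06286247,  0.03033631, -0.05916001, -0.07750573,  0.01562031,
        0.05024805,  0.07395295]), 'effort': array([ 6.76573363e-04, -4.91301906e+01, -4.03652675e-01, -3.12525272e+01,
       -6.38778205e-02,  4.42644081e-02,  2.23811849e-04]), 'tool_pos': array([0.1824965 , 0.62329316, 0.22147844]), 'tool_rot': array([-1.79892517e+02,  6.10317821e-03,  1.63686439e+02]), 'force': array([ 0.19108578,  0.5354205 , -0.5489168 ]), 'wrist_torque': array([-0.00490645, -0.02197459, -0.03894762]), 'grasp_force': 0.0, 'grip_width': 0.08691762206216701}
top [ 0.41968591 -0.05114647  1.29741393] 404.647670529498 0.008845712111095867 0.9957890625
side [0.58335954 1.0748747  0.9374228 ] 465.40471360528255 0.0021867328394337307 0.94030078125
```

View pics/top0.png

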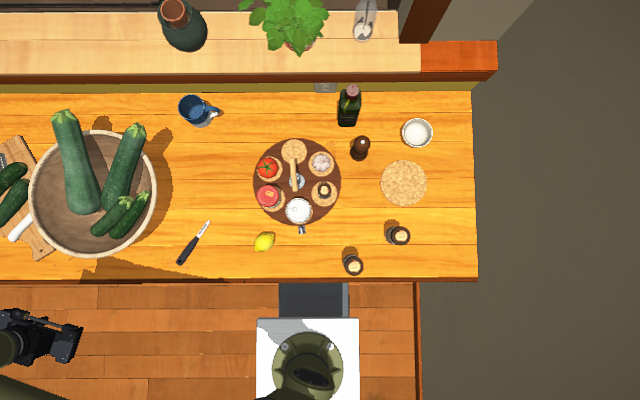

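View pics/side0.png

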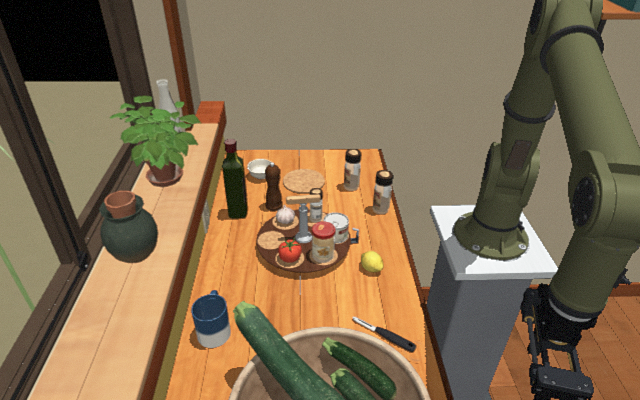

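The top view shows the carousel at about (297,181), the pointer at (301,230), the slim jar at (322,193) to the right of it, the wide red-lidded jar at (268,197), the tin at (299,210) and the mat at (404,183). The larger look-alike jars stand off the table at (354,265) and (399,236). The table therefore has to turn clockwise, −60°.

Run:
```python
from h import *
for n in ['top','side']:
    c=dict(np.load(f'{n}0.npz')); W,r,o=cloud(c)
    z=W[...,2]; hsv=cv2.cvtColor(c['pixels'],cv2.COLOR_BGR2HSV)
    print(n,'worktop z',np.nanmedian(z[240:270,300:340] if n=='top' else z[270:300,240:300]))
    if n=='top':
        def circ(name,m):
            k,l,s,ce=cv2.connectedComponentsWithStats(m.astype(np.uint8)); i=1+np.argmax(s[1:,4]); q=l==i
            P=W[q]; e=cv2.minEnclosingCircle(P[:,:2].astype(np.float32)); print(name,q.sum(),np.round(e[0],4),round(e[1],4),'z',np.round(np.nanpercentile(P[:,2],[5,50,95]),3)); return P
        box=lambda u0,u1,v0,v1:(lambda m:(m.__setitem__((slice(v0,v1),slice(u0,u1)),True),m)[1])(np.zeros(z.shape,bool))
        circ('table',box(245,350,130,232)&(z>.022)&(z<.045))
        P=circ('bar',box(275,320,150,200)&(z>.155))
        b=P[:,:2]; mu=b.mean(0); u,s,vt=np.linalg.svd(b-mu); print('bar mean',mu,'dir',np.degrees(np.arctan2(vt[0,1],vt[0,0]))%180, np.ptp((b-mu)@vt[0]),np.ptp((b-mu)@vt[1]))
        circ('slim',box(308,340,175,210)&(z>.12)); circ('slimall',box(308,340,175,210)&(z>.05))
        circ('wide',box(250,285,180,215)&(z>.11))
        circ('tin',box(280,318,195,225)&(z>.08)); circ('garlic',box(308,335,148,175)&(z>.06)); circ('tomato',box(255,282,155,180)&(z>.06))
        circ('pointer',box(294,310,224,240)&(z>.02))
        circ('mat',box(375,435,155,210)&(z>.004)); circ('mill',box(345,380,130,163)&(z>.15)); circ('bowl',box(395,440,115,150)&(z>.03)); circ('lemon',box(250,280,228,255)&(z>.02))
        circ('jarA',box(380,415,220,250)&(z>.05)); circ('jarB',box(340,370,250,280)&(z>.05)); circ('bottle',box(330,365,80,130)&(z>.05))
    else:
        m=np.zeros(z.shape,bool); m[185:215,280:330]=True; m&=(z>.155)&(z<.2); b=W[m][:,:2]; print(m.sum(),b.mean(0),np.percentile(W[m][:,2],[5,95]),cv2.minAreaRect(b.astype(np.float32)))
```

```text
top worktop z -0.00043212239565658536
table 4095 [0.5789 0.0285] 0.1401 z [0.028 0.032 0.037]
bar 203 [0.5784 0.0299] 0.0475 z [0.175 0.182 0.186]
bar mean [0.57780436 0.02780567] dir 5.082612473617274 0.09435022225179682 0.017536731302332374
slim 159 [ 0.5395 -0.0586] 0.0204 z [0.131 0.138 0.141]
slimall 182 [ 0.5393 -0.0585] 0.0205 z [0.081 0.137 0.141]
wide 394 [0.525  0.1064] 0.0325 z [0.126 0.13  0.134]
tin 493 [0.484  0.0204] 0.0375 z [0.082 0.087 0.092]
garlic 239 [ 0.6335 -0.0486] 0.0291 z [0.062 0.072 0.083]
tomato 340 [0.6174 0.1157] 0.0324 z [0.066 0.079 0.086]
pointer 23 [0.4225 0.0136] 0.0112 z [0.025 0.047 0.054]
mat 1634 [ 0.5761 -0.3156] 0.0805 z [0.005 0.009 0.013]
mill 149 [ 0.6725 -0.1675] 0.0213 z [0.151 0.156 0.169]
bowl 234 [ 0.731  -0.3519] 0.0487 z [0.031 0.041 0.049]
lemon 328 [0.3911 0.1306] 0.0375 z [0.031 0.047 0.055]
jarA 373 [ 0.4079 -0.2735] 0.0276 z [0.073 0.141 0.146]
jarB 330 [ 0.3234 -0.1401] 0.0273 z [0.091 0.142 0.145]
bottle 958 [ 0.8282 -0.135 ] 0.073 z [0.061 0.19  0.268]
side worktop z -0.0011237601527859594
295 [0.5767658  0.03712252] [0.16231328 0.18324118] ((0.576461672782898, 0.03288750723004341), (0.09490533918142319, 0.023264041170477867), 3.6041929721832275)
```

```bash
cat > to.py <<'E'
import sys
from h import *
from scipy.spatial.transform import Rotation as Ro
x,y,z,yaw=map(float,sys.argv[1:5]); o=env.get_obs()
R=Ro.from_euler('xyz',o['tool_rot'],degrees=True).as_matrix()
print('dp cm',np.round(R.T@(np.array([x,y,z])-o['tool_pos'])*100,2),'twist',round(-((yaw-o['tool_rot'][2]+180)%360-180),2), 't',o['time_s'],'pos',o['tool_pos'].round(4),'rot',o['tool_rot'].round(2),'F',o['force'].round(1),'grip',o['grip_width'],o['grasp_force'],'q',o['qpos'].round(0))
E
python3 to.py 0.578 0.0285 0.26 185
```

```text
dp cm [-54.67 -45.99  -3.76] twist -21.31 t 0.1 pos [0.1825 0.6233 0.2216] rot [-179.9     0.    163.69] F [ 0.  -0.  -0.5] grip 0.0874101720588913 0.0 q [-73.  18.  -4.  83.   1.  79.  -3.]
```

```bash
python3 -m jog '[{"dp":[-2,-2,-4],"twist":0,"fingers":1},{"dp":[-5,-4,-6],"twist":0,"fingers":1},{"dp":[-9,-7.5,-7],"twist":0,"fingers":1},{"dp":[-13,-11,-7],"twist":0,"fingers":1},{"dp":[-17,-14.5,-7],"twist":0,"fingers":1},{"dp":[-21,-18,-7],"twist":0,"fingers":1},{"dp":[-25,-21.5,-7],"twist":0,"fingers":1},{"dp":[-29,-25,-7],"twist":0,"fingers":1}]'; python3 to.py 0.578 0.0285 0.26 185
```

```text
time_s: 1.1
tool_pos: [0.3913, 0.3007, 0.2923]
tool_rot: [-180.0, -0.0, 163.7]
force: [0.5, 0.1, -0.6]
grip_width: 0.087
grasp_force: 0.0
dp cm [-25.56 -20.87   3.23] twist -21.31 t 1.1 pos [0.3913 0.3007 0.2923] rot [-1.7999e+02 -1.0000e-02  1.6369e+02] F [ 0.5  0.1 -0.6] grip 0.0870145032931127 0.0 q [-52.  -3.  11.  99.   0.  84.  33.]
```

```bash
python3 -m jog '[{"dp":[-4,-3.4,0],"twist":-2,"fingers":1},{"dp":[-8,-6.5,0.5],"twist":-5,"fingers":1},{"dp":[-12,-9.8,1],"twist":-9,"fingers":1},{"dp":[-16,-13,1.5],"twist":-13,"fingers":1},{"dp":[-20,-16.3,2],"twist":-17,"fingers":1},{"dp":[-23.5,-19.2,2.5],"twist":-20,"fingers":1},{"dp":[-25.5,-20.9,3],"twist":-21.3,"fingers":1},{"dp":[-25.5,-20.9,3],"twist":-21.3,"fingers":1}]'; python3 to.py 0.578 0.0285 0.153 185
python3 - <<'E'
from h import *
c=cam('wrist'); cv2.imwrite('pics/w1.png',c['pixels']); W,r,o=cloud(c); m=(W[...,2]>.16)&(W[...,2]<.2)&(np.hypot(W[...,0]-.578,W[...,1]-.0285)<.07)
b=W[m][:,:2].astype(np.float32); print(m.sum(),b.mean(0),cv2.minAreaRect(b),np.percentile(W[m][:,2],[5,50,95]))
E
```

```text
time_s: 2.1
tool_pos: [0.5768, 0.0275, 0.2616]
tool_rot: [-179.9, -0.1, -175.3]
force: [-0.7, 0.2, 0.0]
grip_width: 0.087
grasp_force: 0.0
dp cm [-0.15  0.11 10.86] twist -0.29 t 2.1 pos [0.5768 0.0275 0.2616] rot [-1.7991e+02 -1.0000e-01 -1.7529e+02] F [-0.7  0.2  0. ] grip 0.08703680106293085 0.0 q [-32.   9.  30.  91.  -5.  81.  93.]
2662 [0.5764768  0.03237716] ((0.5798630714416504, 0.03268081694841385), (0.09499948471784592, 0.02151915431022644), 9.108322143554688) [0.17798484 0.18246302 0.18397087]
```

View pics/w1.png

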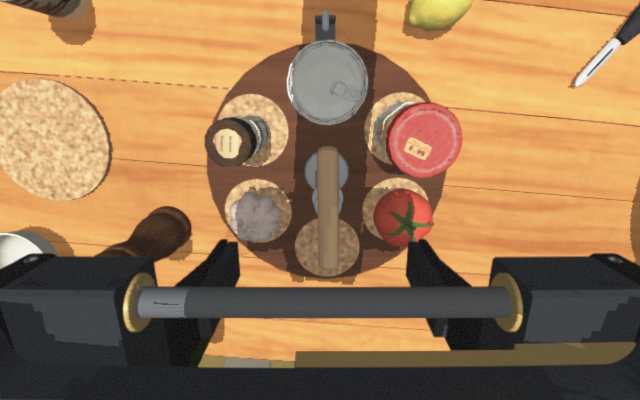

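The wrist view shows the bar at (328,210) between the open fingers (238 to 408), nearly centred. Next: go down and grip.

```bash
python3 -m jog '[{"dp":[-0.1,0.2,3],"twist":-0.3,"fingers":1},{"dp":[-0.1,0.2,6.5],"twist":-0.3,"fingers":1},{"dp":[-0.1,0.2,9.5],"twist":-0.3,"fingers":1},{"dp":[-0.1,0.2,10.8],"twist":-0.3,"fingers":1},{"dp":[-0.1,0.2,10.8],"twist":-0.3,"fingers":0.5},{"dp":[-0.1,0.2,10.8],"twist":-0.3,"fingers":0},{"dp":[-0.1,0.2,10.8],"twist":-0.3,"fingers":0},{"dp":[-0.1,0.2,10.8],"twist":-0.3,"fingers":0}]' 45;python3 -m jog '[{"dp":[0,0,0],"twist":0,"fingers":0},{"dp":[0,0,0],"twist":0,"fingers":0},{"dp":[0,0,0],"twist":0,"fingers":0}]'; python3 to.py 0.578 0.0285 0.168 185
```

```text
time_s: 3.15
tool_pos: [0.578, 0.0323, 0.1553]
tool_rot: [180.0, 0.1, -174.7]
force: [-0.0, -0.3, 0.2]
grip_width: 0.0549
grasp_force: 0.0
time_s: 3.52
tool_pos: [0.5776, 0.0323, 0.1545]
tool_rot: [180.0, -0.0, -174.7]
force: [-1.0, 0.2, 0.7]
grip_width: 0.0248
grasp_force: 0.0
dp cm [-0.01 -0.38 -1.35] twist 0.28 t 3.525 pos [0.5776 0.0323 0.1545] rot [ 180.     -0.   -174.72] F [-1.   0.2  0.7] grip 0.0247673598041194 0.0 q [-32.  13.  30. 100.  -7.  69.  95.]
```

```bash
python3 -m jog '[{"dp":[0,-0.15,0],"twist":0,"fingers":0},{"dp":[0,-0.15,0],"twist":0,"fingers":0},{"dp":[0,-0.15,0],"twist":0,"fingers":0},{"dp":[0,-0.15,0],"twist":0,"fingers":0}]'; python3 to.py 0.578 0.0285 0.168 185
```

```text
time_s: 4.03
tool_pos: [0.5777, 0.0313, 0.1545]
tool_rot: [180.0, 0.0, -174.7]
force: [-0.9, 1.8, -0.1]
grip_width: 0.0197
grasp_force: 45.0
dp cm [-0.01 -0.28 -1.35] twist 0.31 t 4.025 pos [0.5777 0.0313 0.1545] rot [ 179.96    0.   -174.69] F [-0.9  1.8 -0.1] grip 0.01969705846994403 44.99997317790985 q [-31.  13.  30. 100.  -7.  69.  95.]
```

```bash
python3 -m jog '[{"dp":[0,-0.15,-0.2],"twist":0,"fingers":0},{"dp":[0,-0.15,-0.5],"twist":0,"fingers":0},{"dp":[0,-0.15,-0.9],"twist":0,"fingers":0},{"dp":[0,-0.15,-1.3],"twist":0,"fingers":0},{"dp":[0,-0.15,-1.6],"twist":0,"fingers":0},{"dp":[0,-0.15,-1.6],"twist":0,"fingers":0}]'; python3 to.py 0.578 0.0285 0.168 185
python3 - <<'E'
from h import *
print(env.get_obs()['wrist_torque'])
c=cam('wrist');W,r,o=cloud(c);cv2.imwrite('pics/w2.png',c['pixels'])
E
```

```text
time_s: 4.78
tool_pos: [0.5775, 0.0312, 0.1688]
tool_rot: [179.9, -0.0, -174.6]
force: [4.0, 4.8, -10.4]
grip_width: 0.0195
grasp_force: 45.0
dp cm [-0.02 -0.28  0.08] twist 0.37 t 4.775 pos [0.5775 0.0312 0.1688] rot [ 1.7991e+02 -4.0000e-02 -1.7463e+02] F [  4.    4.8 -10.4] grip 0.01953187242170891 44.99679386615753 q [-32.  12.  30.  99.  -7.  71.  95.]
[ 1.21788978 -0.86864683 -0.02042768]
```

View pics/w2.png

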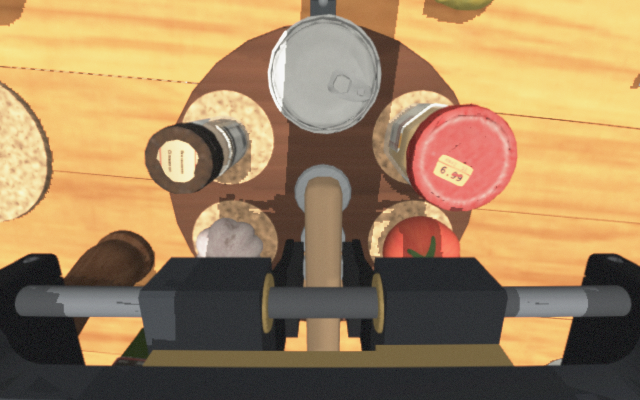

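The wrist view shows the fingers closed on the bar at (323,290), with the jars clear of them. The pin is about 14 mm up and the pull is about 10 N. Next: turn.

```bash
python3 -m jog '[{"dp":[0,0,-0.1],"twist":0.5,"fingers":0},{"dp":[0,0,-0.1],"twist":1.5,"fingers":0},{"dp":[0,0,-0.1],"twist":3,"fingers":0},{"dp":[0,0,-0.1],"twist":5,"fingers":0},{"dp":[0,0,-0.1],"twist":7,"fingers":0},{"dp":[0,0,-0.1],"twist":9,"fingers":0},{"dp":[0,0,-0.1],"twist":11,"fingers":0},{"dp":[0,0,-0.1],"twist":13,"fingers":0}]'; python3 -m jog '[{"dp":[0,0,0],"twist":2,"fingers":0},{"dp":[0,0,0],"twist":4,"fingers":0},{"dp":[0,0,0],"twist":6,"fingers":0},{"dp":[0,0,0],"twist":8,"fingers":0},{"dp":[0,0,0],"twist":9.5,"fingers":0},{"dp":[0,0,0],"twist":10.5,"fingers":0},{"dp":[0,0,0],"twist":11,"fingers":0},{"dp":[0,0,0],"twist":11,"fingers":0}]'; python3 to.py 0.5775 0.031 0.168 125
python3 - <<'E'
from h import *
print(env.get_obs()['wrist_torque'])
c=cam('top');W,r,o=cloud(c);z=W[...,2]
m=np.zeros(z.shape,bool); m[175:225,290:335]=1; m&=(z>.12)&(z<.15); b=W[m][:,:2]; print('slim',m.sum(),b.mean(0))
cv2.imwrite('pics/t2.png',cv2.resize(c['pixels'][100:260,210:450],None,fx=3,fy=3))
E
```

```text
time_s: 5.82
tool_pos: [0.5775, 0.0316, 0.1695]
tool_rot: [179.9, -0.1, 172.3]
force: [3.2, 5.6, -10.5]
grip_width: 0.0197
grasp_force: 45.0
time_s: 6.82
tool_pos: [0.5776, 0.0319, 0.1696]
tool_rot: [179.9, -0.1, 161.4]
force: [4.0, 5.2, -11.0]
grip_width: 0.0199
grasp_force: 45.0
dp cm [-0.02 -0.09  0.16] twist 36.4 t 6.825 pos [0.5776 0.0319 0.1696] rot [ 1.799e+02 -8.000e-02  1.614e+02] F [  4.    5.2 -11. ] grip 0.01985149955809587 44.99682605266571 q [-34.  13.  32.  99.  -7.  71.  72.]
[ 1.3344809  -0.88611991  0.0407446 ]
slim 152 [ 0.50736718 -0.03530876]
```

View pics/t2.png

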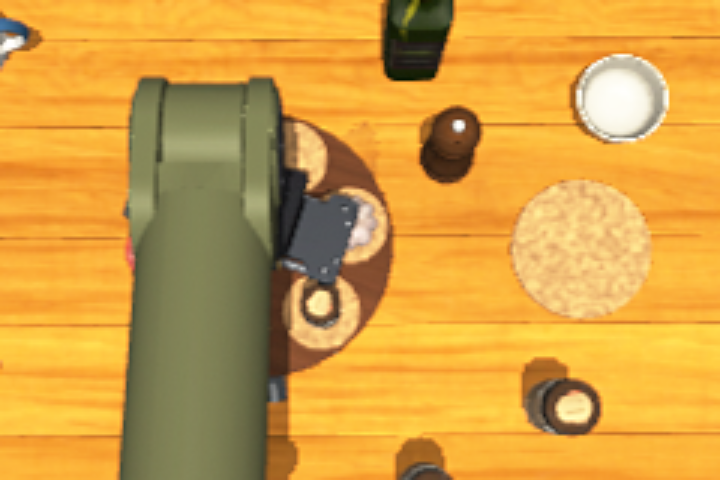

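The crop shows the slim jar at (320,303) upright on its place, with the table turned about 24° clockwise. Continuing the turn.

```bash
python3 -m jog '[{"dp":[0,0,0],"twist":0.5,"fingers":0},{"dp":[0,0,0],"twist":1.5,"fingers":0},{"dp":[0,0,0],"twist":3,"fingers":0},{"dp":[0,0,0],"twist":5,"fingers":0},{"dp":[0,0,0],"twist":7.5,"fingers":0},{"dp":[0,0,0],"twist":10,"fingers":0},{"dp":[0,0,0],"twist":12.5,"fingers":0},{"dp":[0,0,0],"twist":15,"fingers":0}]'; python3 -m jog '[{"dp":[0,0,0],"twist":2.5,"fingers":0},{"dp":[0,0,0],"twist":5,"fingers":0},{"dp":[0,0,0],"twist":7.5,"fingers":0},{"dp":[0,0,0],"twist":10,"fingers":0},{"dp":[0,0,0],"twist":12.5,"fingers":0},{"dp":[0,0,0],"twist":15,"fingers":0},{"dp":[0,0,0],"twist":17,"fingers":0},{"dp":[0,0,0],"twist":18.5,"fingers":0}]';python3 -m jog '[{"dp":[0,0,0],"twist":1,"fingers":0},{"dp":[0,0,0],"twist":2,"fingers":0},{"dp":[0,0,0],"twist":2.3,"fingers":0},{"dp":[0,0,0],"twist":2.3,"fingers":0}]'; python3 to.py 0.5775 0.031 0.155 125.4
python3 - <<'E'
from h import *
print(env.get_obs()['wrist_torque'])
E
```

```text
time_s: 7.88
tool_pos: [0.5778, 0.0323, 0.1697]
tool_rot: [179.9, -0.1, 146.4]
force: [4.0, 6.0, -11.4]
grip_width: 0.0199
grasp_force: 45.0
time_s: 8.88
tool_pos: [0.5782, 0.0327, 0.1699]
tool_rot: [179.9, -0.1, 127.9]
force: [3.7, 7.4, -11.1]
grip_width: 0.02
grasp_force: 45.0
time_s: 9.38
tool_pos: [0.5783, 0.0327, 0.1699]
tool_rot: [179.9, -0.1, 125.6]
force: [5.1, 7.2, -11.3]
grip_width: 0.0196
grasp_force: 45.0
dp cm [-0.1  -0.17  1.49] twist 0.24 t 9.375 pos [0.5783 0.0327 0.1699] rot [ 1.7986e+02 -1.1000e-01  1.2564e+02] F [  5.1   7.2 -11.3] grip 0.019638390970200682 44.9966561794281 q [-38.  13.  37.  99.  -8.  71.  37.]
[ 1.60148515 -1.21920539  0.0036441 ]
```

```bash
python3 -m jog '[{"dp":[0,0,0.3],"twist":0.2,"fingers":0},{"dp":[0,0,0.7],"twist":0.2,"fingers":0},{"dp":[0,0,1.1],"twist":0.2,"fingers":0},{"dp":[0,0,1.5],"twist":0.2,"fingers":0},{"dp":[0,0,1.6],"twist":0.2,"fingers":0},{"dp":[0,0,1.6],"twist":0.2,"fingers":0}]'; python3 to.py 0.5775 0.031 0.155 125.4; python3 -m jog '[{"dp":[0,0,0],"twist":0,"fingers":0.5},{"dp":[0,0,0],"twist":0,"fingers":0.8},{"dp":[0,0,0],"twist":0,"fingers":0.8},{"dp":[0,0,0],"twist":0,"fingers":0.8},{"dp":[0,0,-1],"twist":0,"fingers":0.8},{"dp":[0,0,-3],"twist":0,"fingers":0.8},{"dp":[0,0,-7],"twist":0,"fingers":0.8},{"dp":[0,0,-12],"twist":0,"fingers":0.8}]'
python3 - <<'E'
from h import *
c=cam('wrist'); cv2.imwrite('pics/w3.png',c['pixels']); W,r,o=cloud(c); z=W[...,2]
m=(z>.15)&(z<.21)&(np.hypot(W[...,0]-.578,W[...,1]-.03)<.06); b=W[m]; print('bar',m.sum(),b.mean(0),np.percentile(b[:,2],[50,90]))
vt=np.linalg.svd(b[:,:2]-b[:,:2].mean(0),full_matrices=False)[2]; print(np.degrees(np.arctan2(vt[0,1],vt[0,0]))%180)
m=(z>.128)&(z<.146)&(np.hypot(W[...,0]-.483,W[...,1]-.021)<.06); b=W[m]; print('slim',m.sum(),cv2.minEnclosingCircle(b[:,:2].astype(np.float32)),b.mean(0))
E
python3 to.py 0.483 0.021 0.25 185
```

```text
time_s: 10.12
tool_pos: [0.5783, 0.0327, 0.1547]
tool_rot: [179.8, -0.1, 125.4]
force: [3.4, 7.2, -6.9]
grip_width: 0.0194
grasp_force: 45.0
dp cm [-0.09 -0.17 -0.03] twist 0.04 t 10.125 pos [0.5783 0.0327 0.1547] rot [ 1.7984e+02 -1.2000e-01  1.2544e+02] F [ 3.4  7.2 -6.9] grip 0.01939673875553631 44.99803125858307 q [-37.  14.  37. 100.  -9.  69.  37.]
time_s: 11.12
tool_pos: [0.5773, 0.0291, 0.2768]
tool_rot: [-179.9, -0.0, 125.3]
force: [1.0, 0.7, 0.2]
grip_width: 0.0691
grasp_force: 0.0
bar 2406 [0.57807095 0.0358811  0.18149086] [0.18243364 0.18363099]
125.79267812380047
slim 1731 ((0.4859011173248291, 0.02287178486585617), 0.020486662164330482) [0.48637055 0.02393568 0.13692248]
dp cm [ 5.   -8.48  3.37] twist -59.74 t 11.175 pos [0.5807 0.029  0.2847] rot [179.43   0.23 125.26] F [ 2.7 -0.9  4.5] grip 0.06918775137376561 0.0 q [-39.   9.  38.  89.  -6.  83.  35.]
```

View pics/w3.png

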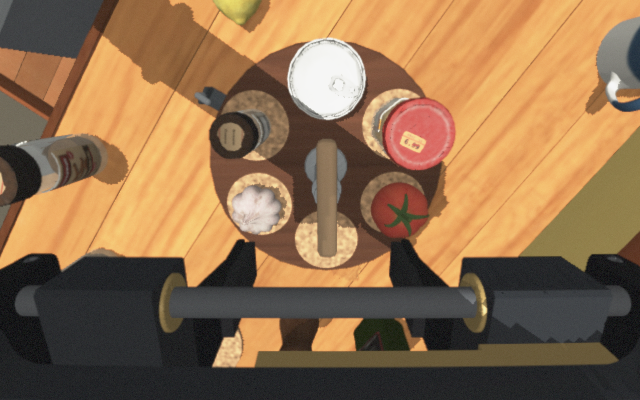

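The wrist view shows the handle fully down (bar top at 0.183 m), the slim jar at (235,133) standing next to the pointer at (210,98), and everything else on the table upright. Next: the jar.

```bash
python3 -m jog '[{"dp":[0,0,0],"twist":-4,"fingers":0.8},{"dp":[1,-1.5,0],"twist":-12,"fingers":0.8},{"dp":[2,-3,0],"twist":-21,"fingers":0.9},{"dp":[3,-5,0.5],"twist":-30,"fingers":1},{"dp":[4,-6.5,1],"twist":-39,"fingers":1},{"dp":[4.8,-7.9,1.5],"twist":-48,"fingers":1},{"dp":[4.8,-7.9,2],"twist":-55,"fingers":1},{"dp":[4.8,-7.9,2],"twist":-59.7,"fingers":1}]';python3 -m jog '[{"dp":[0,0,0],"twist":0,"fingers":1},{"dp":[0,0,0],"twist":0,"fingers":1}]'
python3 - <<'E'
from h import *
c=cam('wrist'); W,r,o=cloud(c); z=W[...,2]
m=(z>.128)&(z<.146)&(np.hypot(W[...,0]-.485,W[...,1]-.022)<.06); b=W[m]; print('slim',m.sum(),cv2.minEnclosingCircle(b[:,:2].astype(np.float32)),b.mean(0))
E
python3 to.py 0.4855 0.0225 0.096 185
```

```text
time_s: 12.18
tool_pos: [0.4854, 0.0226, 0.256]
tool_rot: [180.0, 0.0, -174.9]
force: [-0.3, 0.3, 0.5]
grip_width: 0.0871
grasp_force: 0.0
time_s: 12.42
tool_pos: [0.4858, 0.0227, 0.256]
tool_rot: [180.0, 0.0, -175.1]
force: [-0.1, 0.4, -0.6]
grip_width: 0.087
grasp_force: 0.0
slim 1741 ((0.4857849180698395, 0.022570116445422173), 0.020325442776083946) [0.48450395 0.02257267 0.13698907]
dp cm [ 0.04 -0.03 15.98] twist -0.09 t 12.475 pos [0.4858 0.0228 0.2558] rot [ 1.7999e+02  3.0000e-02 -1.7509e+02] F [-0.3  0.2 -0.6] grip 0.08713148637207807 0.0 q [-41.  -4.  34. 104.   2.  80.  87.]
```

Aligned. Descend and grip; 15 N is enough for a 0.11 kg jar.

```bash
python3 -m jog '[{"dp":[0,0,3],"twist":0,"fingers":1},{"dp":[0,0,7],"twist":0,"fingers":1},{"dp":[0,0,11],"twist":0,"fingers":1},{"dp":[0,0,14],"twist":0,"fingers":1},{"dp":[0,0,15.8],"twist":0,"fingers":1},{"dp":[0,0,15.8],"twist":0,"fingers":0.6},{"dp":[0,0,15.8],"twist":0,"fingers":0.4},{"dp":[0,0,15.8],"twist":0,"fingers":0.3}]' 15;python3 -m jog '[{"dp":[0,0,0],"twist":0,"fingers":0.3},{"dp":[0,0,0],"twist":0,"fingers":0.2},{"dp":[0,0,0],"twist":0,"fingers":0.2},{"dp":[0,0,0],"twist":0,"fingers":0.2}]'
```

```text
time_s: 13.48
tool_pos: [0.4865, 0.023, 0.0986]
tool_rot: [180.0, 0.1, -175.0]
force: [-0.3, -0.3, 0.7]
grip_width: 0.0647
grasp_force: 0.0
time_s: 13.98
tool_pos: [0.4858, 0.0229, 0.0978]
tool_rot: [180.0, 0.0, -175.0]
force: [-0.1, 0.8, 0.9]
grip_width: 0.0402
grasp_force: 14.9
```

```bash
python3 -m jog '[{"dp":[0,0,-0.5],"twist":0,"fingers":0.2},{"dp":[0,0,-2],"twist":0,"fingers":0.2},{"dp":[0,0,-4.5],"twist":0,"fingers":0.2},{"dp":[0,0,-7.5],"twist":0,"fingers":0.2},{"dp":[0,0,-10],"twist":0,"fingers":0.2},{"dp":[0,0,-12],"twist":0,"fingers":0.2},{"dp":[0,0,-12],"twist":0,"fingers":0.2}]'; python3 to.py 0.578 -0.317 0.2 185
```

```text
time_s: 14.85
tool_pos: [0.4868, 0.0229, 0.2197]
tool_rot: [179.9, 0.2, -175.0]
force: [0.0, -0.6, -1.8]
grip_width: 0.0404
grasp_force: 14.9
dp cm [ -6.12 -34.66   1.96] twist -0.02 t 14.85 pos [0.4868 0.0229 0.2197] rot [ 179.94    0.23 -175.02] F [ 0.  -0.6 -1.8] grip 0.04040651638703544 14.930223863921128 q [-41.  -3.  34. 107.   2.  75.  88.]
```

```bash
python3 -m jog '[{"dp":[-0.3,-1.5,0],"twist":0,"fingers":0.2},{"dp":[-0.8,-4.5,0],"twist":0,"fingers":0.2},{"dp":[-1.5,-8,0],"twist":0,"fingers":0.2},{"dp":[-2.1,-12,0],"twist":0,"fingers":0.2},{"dp":[-2.8,-16,0],"twist":0,"fingers":0.2},{"dp":[-3.5,-20,0],"twist":0,"fingers":0.2},{"dp":[-4.2,-24,0],"twist":0,"fingers":0.2},{"dp":[-5,-28,0],"twist":0,"fingers":0.2}]';python3 -m jog '[{"dp":[-0.6,-3.5,0],"twist":0,"fingers":0.2},{"dp":[-1,-5.8,0],"twist":0,"fingers":0.2},{"dp":[-1.1,-6.6,0],"twist":0,"fingers":0.2},{"dp":[-1.1,-6.6,0],"twist":0,"fingers":0.2}]'; python3 to.py 0.578 -0.317 0.076 185
python3 - <<'E'
from h import *
c=cam('side'); cv2.imwrite('pics/s2.png',c['pixels'][100:320,180:480].repeat(2,0).repeat(2,1))
E
```

```text
time_s: 15.85
tool_pos: [0.559, -0.2541, 0.2164]
tool_rot: [-180.0, -0.1, -175.1]
force: [0.4, 0.2, -0.3]
grip_width: 0.0404
grasp_force: 14.9
time_s: 16.35
tool_pos: [0.5757, -0.317, 0.2167]
tool_rot: [180.0, -0.1, -175.1]
force: [0.4, -0.7, -1.5]
grip_width: 0.0405
grasp_force: 14.9
dp cm [-0.26 -0.02 14.07] twist -0.09 t 16.35 pos [ 0.5757 -0.317   0.2167] rot [ 1.7998e+02 -9.0000e-02 -1.7509e+02] F [ 0.4 -0.7 -1.5] grip 0.040540459047295446 14.931309225648874 q [ -9.  25.  49.  84. -19.  80. 135.]
```

View pics/s2.png

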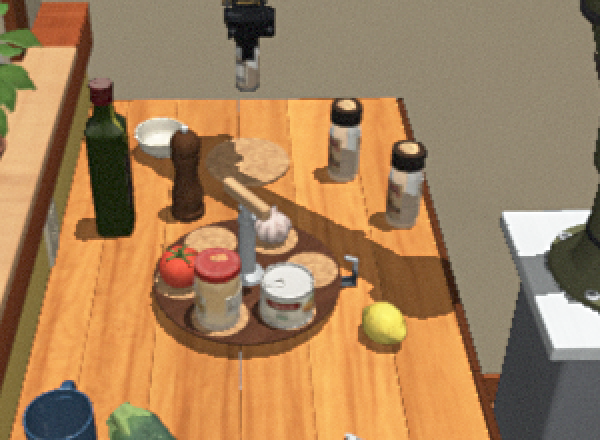

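The side view shows the slim jar hanging upright from the gripper at (247,70), the pointer place empty at (312,268), and the bystanders in place. Lowering.

```bash
python3 -m jog '[{"dp":[0,0,2],"twist":0,"fingers":0.2},{"dp":[0,0,5.5],"twist":0,"fingers":0.2},{"dp":[0,0,9],"twist":0,"fingers":0.2},{"dp":[0,0,12],"twist":0,"fingers":0.2},{"dp":[0,0,13.3],"twist":0,"fingers":0.2},{"dp":[0,0,13.6],"twist":0,"fingers":0.2},{"dp":[0,0,13.6],"twist":0,"fingers":0.2}]'; python3 to.py 0.578 -0.317 0.075 185
```

```text
time_s: 17.27
tool_pos: [0.577, -0.3167, 0.0824]
tool_rot: [-180.0, 0.1, -175.0]
force: [-0.6, -0.4, -1.3]
grip_width: 0.0404
grasp_force: 14.9
dp cm [-0.09 -0.04  0.74] twist -0.0 t 17.275 pos [ 0.577  -0.3167  0.0824] rot [-1.7996e+02  7.0000e-02 -1.7500e+02] F [-0.6 -0.4 -1.3] grip 0.04042593985813019 14.93065877511981 q [ -7.  31.  45.  92. -23.  66. 138.]
```

```bash
python3 -m jog '[{"dp":[0,0,0.2],"twist":0,"fingers":0.2},{"dp":[0,0,0.4],"twist":0,"fingers":0.2},{"dp":[0,0,0.6],"twist":0,"fingers":0.2},{"dp":[0,0,0.75],"twist":0,"fingers":0.2},{"dp":[0,0,0.85],"twist":0,"fingers":0.2},{"dp":[0,0,0.85],"twist":0,"fingers":0.2}]'
```

```text
time_s: 18.02
tool_pos: [0.5768, -0.3167, 0.0738]
tool_rot: [180.0, 0.0, -175.0]
force: [-0.6, 0.8, 4.2]
grip_width: 0.0404
grasp_force: 14.9
```

Touching (about 5 N). Release and retreat.

```bash
python3 -m jog '[{"dp":[0,0,0],"twist":0,"fingers":0.55},{"dp":[0,0,0],"twist":0,"fingers":0.8},{"dp":[0,0,0],"twist":0,"fingers":0.8},{"dp":[0,0,0],"twist":0,"fingers":0.8},{"dp":[0,0,-1],"twist":0,"fingers":0.8},{"dp":[0,0,-3.5],"twist":0,"fingers":0.8},{"dp":[0,0,-7.5],"twist":0,"fingers":0.8},{"dp":[0,0,-12],"twist":0,"fingers":0.8}]';python3 -m jog '[{"dp":[0,0,-4],"twist":0,"fingers":0.8},{"dp":[0,0,-7],"twist":0,"fingers":0.8},{"dp":[0,0,-9],"twist":0,"fingers":0.8},{"dp":[0,0,-9],"twist":0,"fingers":0.8},{"dp":[0,0,-9],"twist":0,"fingers":0.8}]'
python3 - <<'E'
from h import *
c=cam('wrist'); W,r,o=cloud(c); z=W[...,2]
m=(z>.10)&(z<.125)&(np.hypot(W[...,0]-.577,W[...,1]+.317)<.06); b=W[m]; print('slim',m.sum(),cv2.minEnclosingCircle(b[:,:2].astype(np.float32)),b.mean(0))
c=cam('side'); cv2.imwrite('pics/s3.png',c['pixels'][100:320,180:480].repeat(2,0).repeat(2,1))
W,_,_=cloud(c); z=W[...,2]; m=(z>.16)&(z<.21)&(np.hypot(W[...,0]-.578,W[...,1]-.03)<.06); print('bar top',np.percentile(z[m],[50,90,98]))
E
```

```text
time_s: 19.02
tool_pos: [0.5762, -0.3165, 0.1945]
tool_rot: [180.0, -0.0, -175.0]
force: [0.4, -0.1, -0.0]
grip_width: 0.0696
grasp_force: 0.0
time_s: 19.65
tool_pos: [0.576, -0.3161, 0.2817]
tool_rot: [179.9, -0.1, -175.0]
force: [-0.2, -0.1, 0.1]
grip_width: 0.0693
grasp_force: 0.0
slim 1307 ((0.576341450214386, -0.3163693845272064), 0.020145971328020096) [ 0.57517899 -0.31646494  0.11293704]
bar top [0.1784555  0.18336099 0.18446909]
```

View pics/s3.png

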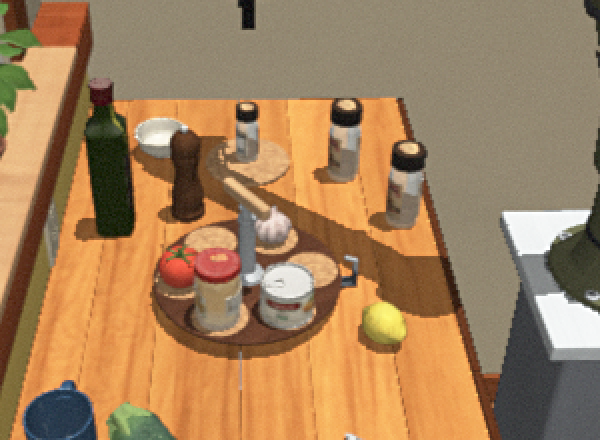

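The slim jar stands upright on the mat at (247,133), top at 0.113 m. The handle is down, the gripper is clear, and everything else is in place.

```bash
python3 -c "from cell import env; print(env.sign_off())"
```

```text
the job is handed in; nothing more can be done
None
```

The job is handed in at about 20 s of the 54 s: the table was turned −60° and the handle snapped down with the slim jar at the pointer, and the jar now stands upright within about 2 mm of the mat centre; the last picture shows nothing else knocked over or moved (the judge's verdict was not shown).

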